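# Show the edge of the inlaid panel

## Task

Push the flat rectangular inlaid panel along the white display step, towards the end where the shallow bowl stands on the table, until a third of its length (5 cm) sticks out past that end of the step, so that a customer can see its edge and take hold of it. Slide it steadily with the fingertips, never lift or tip it, and leave it lying in the front half of the step, roughly straight along it. Leave all the other pieces where they stand.

Things in the scene. Friction and masses are not known exactly. Their poses are not given: they have to be found in the camera images.
- step: Fixed white laminate display step, a solid block 260 mm deep (its x), 360 mm long (its y), 60 mm high, standing on the table. Origin at the centre of its underside, so its top is 60 mm above the origin and its two ends lie 180 mm from the origin along its +y (robot's left) and -y (right). It stands turned by up to 0.25 rad
- panel: Loose thin wooden panel with inlay lines and three lozenges along its middle, 100 mm (its x) by 150 mm (its y, roughly along the step) by 8 mm thick, 80 to 180 g, lying flat on the front half of the step (nearest the robot), its centre about 60 mm in front of the step's middle line and near the middle of the step's length. Origin at the centre of its underside. It slides on the step with friction and stays where it is left; too wide to pinch across
- panel_left (a point): middle of the panel's short edge on its +y side (robot's left), half-way up its thickness; 75 mm from the panel's centre
- panel_right (a point): middle of the panel's short edge on its -y side (robot's right), half-way up its thickness; 75 mm from the panel's centre
- bowl: Shallow open wooden bowl, 110 mm across, 40 mm high, on the table off one end of the step (about 140 mm beyond that end): it marks the end over which the panel is to stick out. Origin at the centre of its underside
- vase: Narrow-necked dark wooden vase, 100 mm across, 165 mm high, on the table off the other end of the step. Origin at the centre of its underside
- box: Small inlaid box 60 x 60 x 45 mm, in the back row on the step (about 80 mm behind its middle line). Origin at the centre of its underside
- cup: Small turned wooden cup, 56 mm across, 50 mm high, in the back row on the step. Origin at the centre of its underside
- coaster: Round wooden disc with an inlaid ring, 72 mm across, 8 mm thick, in the back row on the step (not the panel). Origin at the centre of its underside
- spoon: Pale wooden spoon, about 200 mm long, lying on the table in front of the step, to the robot's right. Origin under the middle of the spoon
Not all that is in view belongs to the job. Several things have the shape of the bowl; the one meant has the colours described above. Several things have the shape of the panel; the one meant has the colours described above.

How it is judged:
By the outcome, as a careful person would: the job done as asked, in the order asked, and still so for the second after the job is handed in, with the robot touching nothing.
It also fails if it takes over 40 s, if anything falls off the work surface, if the arm or the gripper's body presses on something with over 40 N, if the wrist force passes 120 N, or if a joint passes its speed limit or range.

## Robot

A 7-joint arm with a two-finger parallel gripper is mounted at the origin on the work surface. World frame = base frame: x ahead of the robot, y to its left, z up, the work surface at z = 0. Lengths are in m, angles in rad, forces in N, time in s.
With the tool pointing down it reaches from about 0.35 to 0.9 m from the base axis. Payload 7.2 kg.
Tool frame: the origin (TCP) lies at the very end of the fingers, on their centre line; the grasp point (between the pads) lies 19 mm behind it; z points along the fingers, y is the direction in which the jaws open and shut (so a half turn about z gives the same grasp; the last joint's range is limited). The gripper opens to 88 mm and grips with 3 to 60 N. Pads are 20 mm wide; open, the fingers measure 115 mm over their backs; the gripper's body (75 mm by 178 mm) begins 61 mm behind the grasp point.
Start: joints at [-1.197, 0.411, -0.013, 1.596, 0.006, 1.134, -0.082], TCP at [0.267, 0.565, 0.223] pointing down, gripper open.
Joint ranges: [-2.95, 2.95], [-0.29, 1.99], [-1.47, 1.44], [0.14, 2.54], [-1.03, 4.17], [0.13, 1.85], [-2.86, 2.86]. Speed limits (rad/s): [2.39, 2.39, 3.01, 3.01, 3.14, 3.14, 3.14].

## Interface

Orientations are given as [roll, pitch, yaw] about the fixed x, y, z axes, in that order (R = Rz(yaw) Ry(pitch) Rx(roll)).
In Python, from station import monitor, vision, bot gives the robot as it stands.
- The arm moves only by the shell command python3 -m creep 'ROWS' [FORCE]. ROWS is text: rows parted by semicolons, each of 5 numbers parted by spaces: the opening, from 0 (shut) to 1 (fully open), then the shift along the world's x, y, z in m, then the turn about the world's z in degrees. In form: fingers x y z yaw; .... A call has 1 to 5 rows; each row shifts and turns the commanded pose from where the row before left it; what a row does not reach is not made up. A row lasts 1/8 s, in which the tool goes at most 62.5 mm and 10.7 degrees, less where a joint would pass 70% of its speed; a pose out of reach is approached as far as the arm can. A call is refused whole if a number of a shift passes 0.0625 or a number of a turn 10.7, either way. A call with a gripper value outside its range is refused whole. The fingers move at their own pace and stop on an object; FORCE is the grip in N (left out, the last holds). Time passes only in rows, so rows that do not move let the fingers close. It gives the time, the measured TCP pose, the force and the opening at its end, in the units of the state.
- monitor.sense(): the state, without advancing time (a new reading comes with each control period).
- vision.read_camera(name): name is "side" or "top"; returns the picture (384x512x3 uint8, red, green, blue); there is no depth.
- vision.camera_info(name): a dict with "fx", "fy", "cx", "cy" (pixels), "eye" and "attitude" of the camera in the world. Camera axes: x right, y up, looking along -z (the intrinsics and any distortion apply to the point x, -y, -z); pixel columns grow to the right and rows downward; lengths in m; the calibration is good to about 2 mm. A picture is of the moment at which its call begins. camera_info takes no time and is no camera call.
- bot.hand_in(): hands the job in, once; it reports no verdict.
The state is a dict: "clock": time; "q": joint angles; "joint_vel": joint speeds; "effort": joint torques, N m; "ee_pos": TCP position; "tcp_rot": TCP orientation; "contact_force": force on the tool from outside, world axes, zero at the start; "ft_torque": the same for the moment, N m; "gripper_width": opening from 0.0 (shut) to 1.0 (fully open).
Only numpy, scipy, OpenCV 4.12 (cv2) and the standard library are available. Lean on these libraries where they do the work, as an engineer would, in place of code of your own. Each camera call takes 0.05 s, during which the arm holds its last target. There are 200 camera calls.

## Working session

There is one attempt and no reset: what is moved stays moved. The work goes in short steps, Python scripts to look and compute and a shell command to move; the robot and the scene stay as the last step left them, time stands still between calls to the robot, and variables do not carry over. Pictures are saved under pics/ and viewed, about 8 in all and at most 12, crops included, and the job is handed in when it is done.

```bash
mkdir -p pics; ls
python3 - <<'E'
from station import monitor,vision
import cv2
for n in("top","side"):
    print(n,vision.camera_info(n)); cv2.imwrite(f"pics/{n}0.png",vision.read_camera(n)[:,:,::-1])
print(monitor.sense())
E
```

```text
pics
top {'fx': 416.22947826783525, 'fy': 416.22947826783525, 'cx': 256.2910173733893, 'cy': 187.3167038172142, 'eye': array([0.32928859, 0.03938408, 1.21050757]), 'attitude': array([ 0.15162989, -0.01899247, -1.60070882])}
side {'fx': 463.23310140511546, 'fy': 463.23310140511546, 'cx': 258.57682638552654, 'cy': 198.08466426216881, 'eye': array([ 0.02066567, -0.83796755,  0.74834279]), 'attitude': array([ 0.98612077,  0.01048267, -0.52021111])}
{'clock': 0.1, 'q': array([-1.19718773,  0.41182455, -0.01271944,  1.59691768,  0.00559833,
        1.13427139, -0.08221155]), 'joint_vel': array([ 6.71472655e-04,  1.10428537e-05, -2.04405570e-03, -9.27427732e-04,
       -5.78683037e-04, -1.06370410e-04, -5.03002203e-04]), 'effort': array([ 2.78807791e-03, -5.89093995e+01,  6.43873382e-01, -2.91715211e+01,
       -5.37745818e-02,  1.43497152e-02,  5.42747262e-05]), 'ee_pos': array([0.26708064, 0.56458903, 0.22190769]), 'tcp_rot': array([-3.14021036e+00,  9.26400089e-05,  2.69980267e+00]), 'contact_force': array([1.13921842, 0.20389096, 0.16302928]), 'ft_torque': array([-0.04986098,  0.02798096,  0.00988777]), 'gripper_width': 0.9997455742843125}
```

View pics/top0.png

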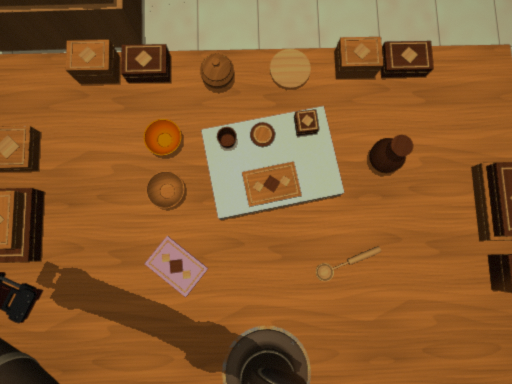

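View pics/side0.png

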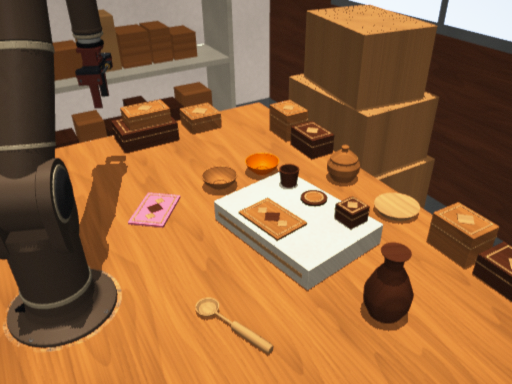

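The brown bowl meant is at top-view pixel (167,190), off the step's +y end; the orange one at (164,138) is a decoy. The panel on the step is at (271,184), and the pink panel is a decoy. I'll push towards +y.

```bash
cat > h.py <<'E'
import numpy as np,cv2
from scipy.spatial.transform import Rotation as Ro
from station import monitor,vision
def ray(n,px,z):
    c=vision.camera_info(n); R=Ro.from_euler('xyz',c['attitude']).as_matrix()
    px=np.atleast_2d(px).astype(float)
    d=np.c_[(px[:,0]-c['cx'])/c['fx'],-(px[:,1]-c['cy'])/c['fy'],-np.ones(len(px))]@R.T
    return c['eye']+d*((z-c['eye'][2])/d[:,2])[:,None]
def rect(m,z,n='top'):
    c=max(cv2.findContours(m,cv2.RETR_EXTERNAL,cv2.CHAIN_APPROX_NONE)[0],key=cv2.contourArea)
    P=ray(n,c[:,0,:],z)[:,:2]
    (ce,s,a)=cv2.minAreaRect((P*1000).astype(np.float32))
    if s[0]>s[1]: s=s[::-1];a-=90      # long axis = y
    a=(a+90)%180-90
    return np.array(ce)/1000,s,np.radians(a)   # a: direction of x axis
def look(save=None,polz=.068):
    im=vision.read_camera('top')
    if save: cv2.imwrite(save,cv2.resize(im[90:230,140:350,::-1],None,fx=3.5,fy=3.5))
    h=cv2.cvtColor(im,cv2.COLOR_RGB2HSV)
    return im,h
E
python3 - <<'E'
from h import *
im,h=look('pics/crop1.png')
for p in[(230,195),(250,180),(100,300),(167,190),(300,150)]: print(p,im[p[1],p[0]],h[p[1],p[0]])
st=((h[:,:,0]>75)&(h[:,:,0]<115)&(h[:,:,2]>120)).astype(np.uint8)*255; st[:95]=0;st[230:]=0;st[:,:190]=0;st[:,360:]=0
c=max(cv2.findContours(st,0,1)[0],key=cv2.contourArea)
hull=cv2.convexHull(c); ap=cv2.approxPolyDP(hull,4,True)[:,0]; print(ap.tolist())
print('step',rect(st,.06)); print(ray('top',ap,.06).round(4))
inside=np.zeros_like(st); cv2.fillConvexPoly(inside,hull,255); inside=cv2.erode(inside,np.ones((5,5)))
pm=cv2.morphologyEx(((st==0)&(inside>0)).astype(np.uint8)*255,cv2.MORPH_OPEN,np.ones((3,3)))
for c in cv2.findContours(pm,0,1)[0]: print(cv2.boundingRect(c),cv2.contourArea(c))
print('panel',rect(pm,.068))
print('bowl',ray('top',[[167,190]],.03),'vase',ray('top',[[385,158]],.05), monitor.sense()['ee_pos'])
E
```

```text
(230, 195) [175 182 160] [ 40  31 182]
(250, 180) [173 104  40] [ 14 196 173]
(100, 300) [89 51 20] [ 13 198  89]
(167, 190) [170 102  40] [ 14 195 170]
(300, 150) [175 182 150] [ 37  45 182]Traceback (most recent call last):
  File "<stdin>", line 5, in <module>
ValueError: max() iterable argument is empty
```

View pics/crop1.png

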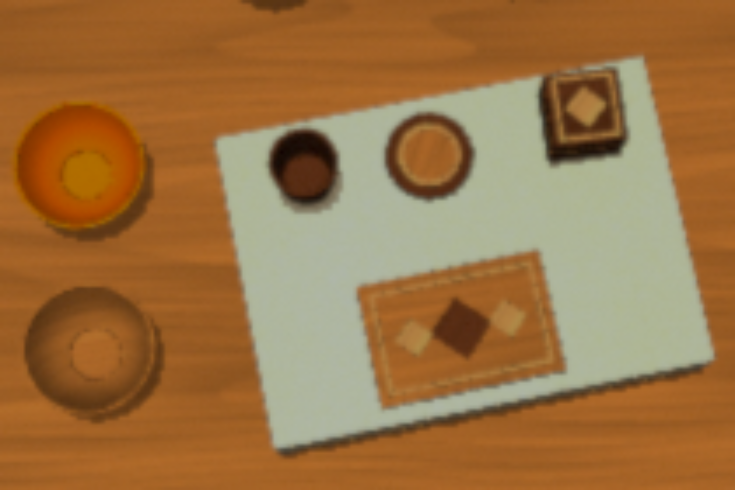

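The crop shows the step (pale, low saturation), the panel in its front half, and the back row clear of the panel's path. I'll re-mask by saturation.

```bash
cat >> h.py <<'E'
def pose(h):
    st=((h[:,:,1]<85)&(h[:,:,2]>110)).astype(np.uint8)*255; st[:95]=0;st[225:]=0;st[:,:190]=0;st[:,355:]=0
    c=max(cv2.findContours(st,0,1)[0],key=cv2.contourArea)
    hull=cv2.convexHull(c)
    hm=np.zeros_like(st); cv2.fillConvexPoly(hm,hull,255); S=rect(hm,.06)
    inside=cv2.erode(hm,np.ones((5,5)))
    pm=cv2.morphologyEx(((st==0)&(inside>0)).astype(np.uint8)*255,cv2.MORPH_OPEN,np.ones((3,3)))
    n,l,s,_=cv2.connectedComponentsWithStats(pm)
    return S,rect((l==1+s[1:,4].argmax()).astype(np.uint8)*255,.068)
E
python3 - <<'E'
from h import *
im,h=look(); S,P=pose(h); print('step',S); print('panel',P)
a=S[2];R=np.array([[np.cos(a),-np.sin(a)],[np.sin(a),np.cos(a)]])
loc=R.T@(P[0]-S[0]); print('panel in step',loc,'rel yaw',P[2]-a)
b=ray('top',[[167,190]],.03)[0,:2];print('bowl local',R.T@(b-S[0]))
s=monitor.sense();yd=np.pi/2+P[2];print('desired yaw',yd,'turn deg',np.degrees(yd-s['tcp_rot'][2]))
u=np.array([-np.sin(P[2]),np.cos(P[2])])
print('u',u,'prepush',P[0]-.115*u,'contact',P[0]-.075*u,'from',s['ee_pos'])
E
```

```text
step (array([ 0.57934424, -0.0335788 ]), (261.74591064453125, 361.7853088378906), np.float64(0.1721402414075649))
panel (array([ 0.51330939, -0.02947951]), (99.73107147216797, 149.8162078857422), np.float64(0.17849609173087755))
panel in step [-0.06435671  0.0153499 ] rel yaw 0.006355850323312651
bowl local [-0.01876317  0.30803631]
desired yaw 1.749292418525774 turn deg -54.46380568156089
u [-0.17754976  0.98411182] prepush [ 0.53372761 -0.14265237] contact [ 0.52662562 -0.10328789] from [0.26712026 0.56473919 0.22214643]
```

```bash
python3 -m creep '0.6 0.02 -0.05 0 -8; 0.6 0.02 -0.05 0 -8; 0.6 0.02 -0.05 0 -8; 0.6 0.02 -0.05 0 -8; 0.6 0.02 -0.05 0 -8'; python3 -m creep '0.6 0.02 -0.05 0 -7; 0.6 0.02 -0.05 0 -7; 0.6 0.02 -0.05 0 0; 0.6 0.02 -0.05 0 0; 0.6 0.02 -0.05 0 0'
```

```text
clock: 0.82
ee_pos: [0.3677, 0.3133, 0.2227]
tcp_rot: [3.141, -0.0, 1.997]
contact_force: [1.3, 0.1, 0.0]
gripper_width: 0.601
clock: 1.45
ee_pos: [0.4676, 0.0634, 0.2229]
tcp_rot: [3.141, -0.0, 1.758]
contact_force: [1.4, 0.3, 0.3]
gripper_width: 0.6
```

```bash
python3 -m creep '0.6 0.016 -0.052 0 -0.5; 0.6 0.017 -0.052 0 0; 0.6 0.017 -0.052 0 0; 0.6 0.016 -0.05 0 0; 0.6 0 0 -0.04 0'; python3 -m creep '0.6 0 0 -0.05 0; 0.6 0 0 -0.03 0; 0.6 0 0 -0.02 0; 0.6 0 0 -0.01 0; 0.6 0 0 0 0'
python3 - <<'E'
from h import *
look('pics/crop2.png'); im=vision.read_camera('side'); cv2.imwrite('pics/side2.png',cv2.resize(im[150:290,190:400,::-1],None,fx=3.5,fy=3.5))
E
```

```text
clock: 2.08
ee_pos: [0.5354, -0.1464, 0.1845]
tcp_rot: [3.136, 0.004, 1.743]
contact_force: [0.6, 1.1, -1.3]
gripper_width: 0.597
clock: 2.7
ee_pos: [0.533, -0.141, 0.0724]
tcp_rot: [-3.141, -0.0, 1.749]
contact_force: [-0.6, -1.0, 0.3]
gripper_width: 0.597
```

View pics/side2.png

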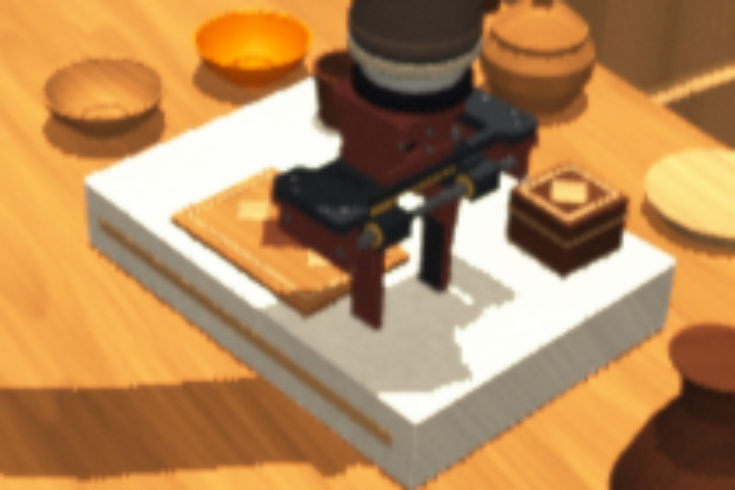

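The fingers are over the step just right of the panel's right edge and clear of the box. Next I'll lower to about 3.5 mm above the step and approach the panel.

```bash
python3 -m creep '0.6 0 0 -0.005 0; 0.6 0 0 -0.004 0; 0.6 0 0 0 0; 0.6 -0.0017 0.0099 0 0; 0.6 -0.0009 0.005 0 0'; python3 -m creep '0.6 -0.0009 0.005 0 0; 0.6 -0.0009 0.005 0 0; 0.6 -0.0009 0.005 0 0; 0.6 -0.0009 0.005 0 0; 0.6 0 0 0 0'
python3 -c "
from h import *
S,P=pose(look('pics/crop3.png')[1]);print(S,P)"
```

```text
clock: 3.42
ee_pos: [0.5306, -0.125, 0.0637]
tcp_rot: [-3.142, -0.0, 1.749]
contact_force: [0.1, -0.6, 0.7]
gripper_width: 0.599
clock: 4.05
ee_pos: [0.527, -0.1056, 0.0637]
tcp_rot: [3.142, -0.0, 1.749]
contact_force: [-0.2, -0.5, -0.2]
gripper_width: 0.603
(array([0.57136194, 0.0100287 ]), (262.420654296875, 272.93096923828125), np.float64(0.16881588399784622)) (array([ 0.50966367, -0.00865231]), (99.68297576904297, 124.33181762695312), np.float64(0.17468302761637255))
```

View pics/crop3.png

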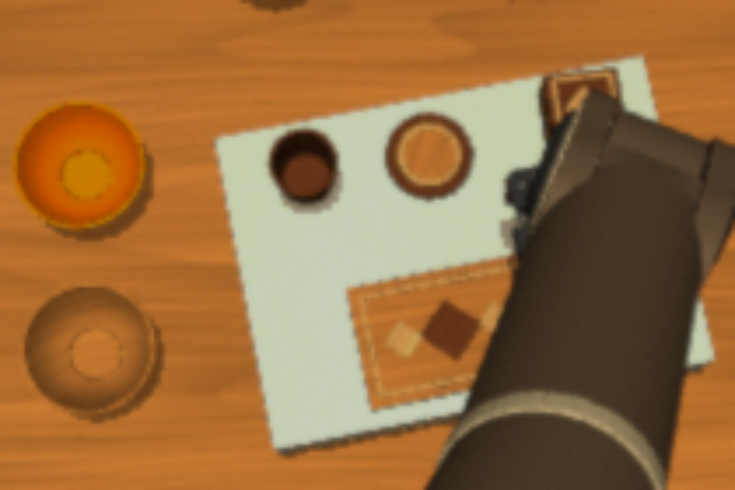

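The panel has slid about 8 mm straight. The fingers are in contact, with the TCP 85.7 mm behind its centre as expected. About 131 mm remains.

```bash
for i in 1; do python3 -m creep '0.6 -0.001 0.0059 0 0; 0.6 -0.001 0.0059 0 0; 0.6 -0.001 0.0059 0 0; 0.6 -0.001 0.0059 0 0; 0.6 -0.001 0.0059 0 0'; done; python3 -m creep '0.6 -0.001 0.0059 0 0; 0.6 -0.001 0.0059 0 0; 0.6 -0.001 0.0059 0 0; 0.6 -0.001 0.0059 0 0; 0.6 -0.001 0.0059 0 0'
python3 -c "
from h import *
S,P=pose(look('pics/crop4.png')[1]);print(S,P)"
```

```text
clock: 4.72
ee_pos: [0.5221, -0.0762, 0.0637]
tcp_rot: [3.141, 0.0, 1.749]
contact_force: [-0.0, -1.8, 1.7]
gripper_width: 0.597
clock: 5.35
ee_pos: [0.517, -0.0467, 0.0637]
tcp_rot: [3.142, -0.0, 1.749]
contact_force: [0.7, -1.8, 1.9]
gripper_width: 0.597
(array([0.57137823, 0.00994203]), (261.99127197265625, 273.48101806640625), np.float64(0.17164823904092957)) (array([0.57075824, 0.03126215]), (108.97615814208984, 291.1241149902344), np.float64(1.0213302675286582))
```

View pics/crop4.png

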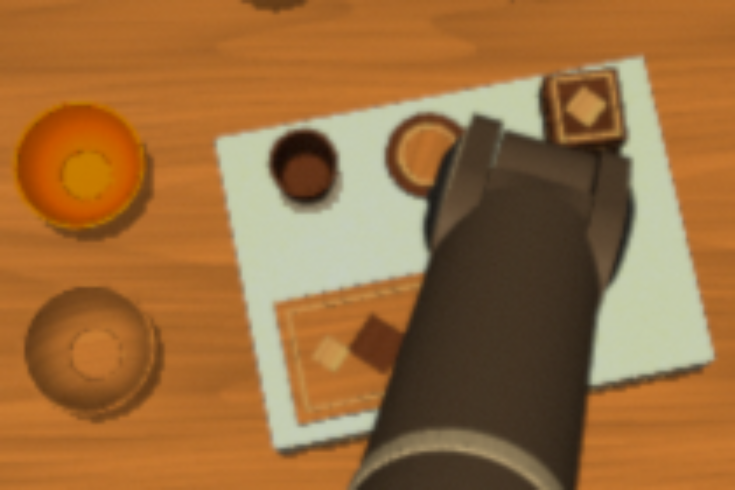

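```bash
python3 -m creep '0.6 -0.001 0.0059 0 0; 0.6 -0.001 0.0059 0 0; 0.6 -0.001 0.0059 0 0; 0.6 -0.001 0.0059 0 0; 0.6 -0.001 0.0059 0 0'; python3 -m creep '0.6 -0.001 0.0059 0 0; 0.6 -0.001 0.0059 0 0; 0.6 -0.001 0.0059 0 0; 0.6 -0.001 0.0059 0 0; 0.6 -0.001 0.0059 0 0';  python3 -m creep '0.6 -0.0005 0.0034 0 0; 0.6 0 0 0 0'
python3 -c "
from h import *
look('pics/crop5.png')"
```

```text
clock: 6.02
ee_pos: [0.5118, -0.0171, 0.0636]
tcp_rot: [-3.141, -0.0, 1.749]
contact_force: [0.4, -0.4, -0.4]
gripper_width: 0.6
clock: 6.65
ee_pos: [0.507, 0.0123, 0.0636]
tcp_rot: [-3.142, 0.0, 1.749]
contact_force: [0.1, 0.3, 0.4]
gripper_width: 0.6
clock: 6.9
ee_pos: [0.5065, 0.0157, 0.0637]
tcp_rot: [3.142, -0.0, 1.749]
contact_force: [-0.6, -0.3, -1.0]
gripper_width: 0.598
```

View pics/crop5.png

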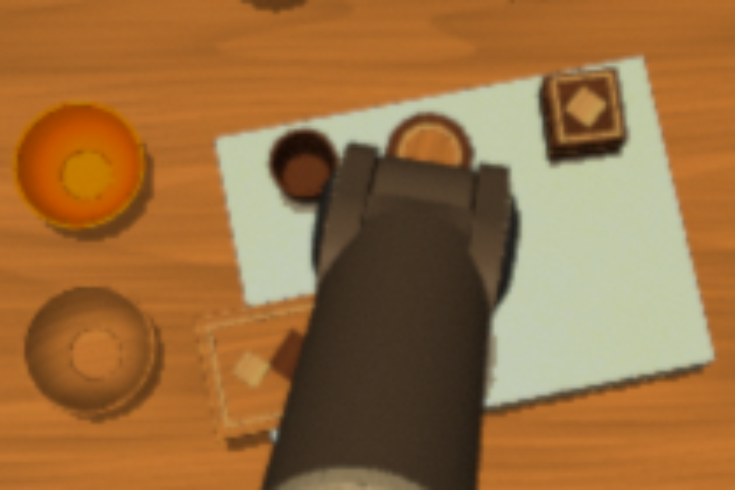

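The panel's end corners are at crop (199,313) and (222,440), past the step's end edge, which runs from (217,138) to (275,450).

```bash
python3 -c "
from h import *
f=lambda a:np.array(a)/3.5+[140,90]
p=ray('top',f([[199,313],[222,440]]),.068)[:,:2]; s=ray('top',f([[217,138],[275,450]]),.06)[:,:2]
u=np.array([-.1713,.985]); print(p@u, s@u, p.mean(0)@u-s.mean(0)@u, np.arctan2(*(p[0]-p[1])[::-1]),np.array([.57934,-.03358])@u+.18)"
```

```text
[0.08346034 0.08397454] [0.04387275 0.04526206] 0.0391500331217318 0.16718675451119122 0.04768275799999999
```

```bash
python3 -m creep '0.6 -0.0008 0.0045 0 0; 0.6 -0.0008 0.0045 0 0; 0.6 0 0 0 0; 0.6 0.001 -0.006 0 0; 0.6 0.0034 -0.02 0 0'; python3 -m creep '0.6 0 0 0.04 0; 0.6 0 0 0.05 0; 0.6 0 0 0.05 0; 0.6 -0.03 -0.05 0 0; 0.6 -0.03 -0.05 0 0';python3 -m creep '0.6 -0.03 -0.05 0 0; 0.6 -0.03 -0.05 0 0; 0.6 0 -0.05 0 0; 0.6 0 -0.05 0 0; 0.6 0 0 0 0'
python3 - <<'E'
from h import *
im,h=look('pics/crop6.png')
E
```

```text
clock: 7.58
ee_pos: [0.5093, -0.0012, 0.0636]
tcp_rot: [-3.141, -0.001, 1.751]
contact_force: [-0.4, -0.8, -0.0]
gripper_width: 0.602
clock: 8.2
ee_pos: [0.4489, -0.103, 0.2043]
tcp_rot: [3.14, 0.0, 1.75]
contact_force: [0.6, -0.5, -1.1]
gripper_width: 0.597
clock: 8.82
ee_pos: [0.3879, -0.3058, 0.2039]
tcp_rot: [-3.141, 0.002, 1.742]
contact_force: [-0.1, 1.0, 0.6]
gripper_width: 0.597
```

View pics/crop6.png

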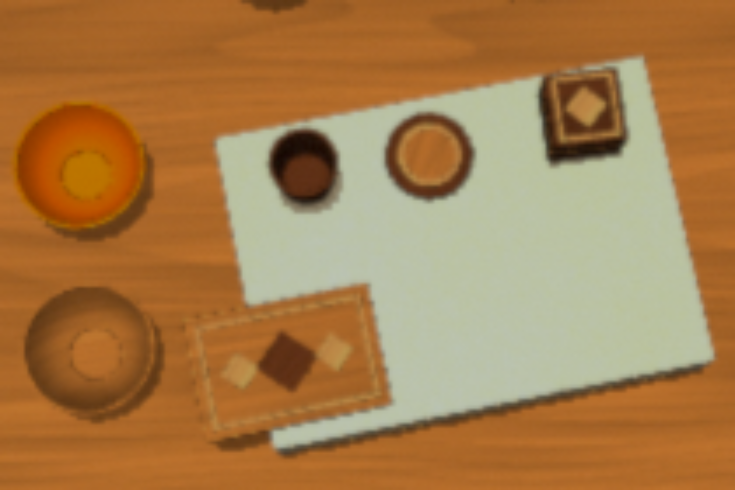

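The panel lies straight, its right corners at crop (368,284) and (390,402), its left ones at (186,322) and (210,440). The other pieces look unmoved. I'll measure the travel.

Run:
```python
from h import *
u=np.array([-.1713,.985])
def m(f):
    c=cv2.imread(f); im=cv2.resize(c,(210,140),interpolation=cv2.INTER_AREA); return cv2.cvtColor(im,cv2.COLOR_BGR2HSV)
def edge(h):  # right end of the panel: panel->white transition along three scan lines parallel to the panel's long axis
    out=[]
    st=(h[:,:,1]<85)&(h[:,:,2]>110)
    for ox in(-.094,-.064,-.035):
        for_t=np.arange(-.15,.30,.0005)
        ax=np.array([.985,.1713])
        P=np.array([.57934,-.03358])+ox*ax
        c=vision.camera_info('top');R=Ro.from_euler('xyz',c['attitude']).as_matrix()
        W=np.c_[P+for_t[:,None]*u,np.full(len(for_t),.066)]
        d=(W-c['eye'])@R; px=np.c_[c['cx']+c['fx']*d[:,0]/-d[:,2],c['cy']-c['fy']*d[:,1]/-d[:,2]]-[140,90]
        v=cv2.remap(st.astype(np.float32),px[:,0].astype(np.float32),px[:,1].astype(np.float32),1).ravel()
        out.append(for_t[np.argmax(v<.5)])
    return np.array(out)
a,b=edge(m('pics/crop1.png')),edge(m('pics/crop6.png'))
print(a,b,b-a)
# step end, centre
h=m('pics/crop1.png')
im,h=look()
st=((h[:,:,1]<85)&(h[:,:,2]>110)).astype(np.uint8);st[:95]=0;st[225:]=0;st[:,:190]=0;st[:,355:]=0
c=max(cv2.findContours(st,0,1)[0],key=cv2.contourArea);hm=np.zeros_like(st);cv2.fillConvexPoly(hm,cv2.convexHull(c),1)
q=ray('top',np.argwhere(hm)[:,::-1],.06)[:,:2];l=(q-[.57934,-.03358])@u; o=(q-[.57934,-.03358])@[.985,.1713]
k=(o>0)&(o<.1); print('ends',l[k].min(),l[k].max())
```

```text
[-0.059  -0.0595 -0.0605] [0.0805 0.0805 0.0805] [0.1395 0.14   0.141 ]
ends -0.1808565644372883 0.18054489701039889
```

The right edge is at +80.5 mm in step coordinates, so the panel sticks out about 50.5 mm and lies straight. Handing in.

```bash
python3 -c "
from station import bot,monitor
print(bot.hand_in(), monitor.sense()['clock'])"
```

```text
the job is handed in; nothing more can be done
the job is handed in; nothing more can be done
```

I pushed the panel about 140 mm along the step with two fingertips on its right short edge, towards the brown bowl's end. I then backed off, raised the arm and moved it clear before handing in at about 9 s.

- **Overhang:** the last top-view check puts the panel's right edge at +80.5 mm from the step's middle, at all three places measured across its width. That means about 50.5 mm sticks out, give or take 2 mm. It lies straight along the step in the front half.
- **Contact:** the force readings after each move were within about 3 N, and the fingertips stayed about 3.6 mm above the step.
- **Other pieces:** the cup, coaster, box and both bowls look unmoved in that picture. The vase and spoon are outside the final crop, so I did not check them again; the arm stayed at about 0.2 m height on the way out.
- **Disagreement:** just before the last push, one estimate of the overhang was 39 mm from hand-read corners and the other 41.5 mm from the arm's position. The final unobstructed measurement fits the second.

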